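# Put the lid on the dice cup under the low lamp

### The job

The game is over: take the lid from the steel tray and put it on the porcelain cup that holds the dice, fully home, level and released. The cup stays standing where it is under the low lamp: lower the lid into its mouth by hand, gently, not dropped, do not knock the lamp, and leave the score board and the glass jar undisturbed.

Things in the scene. Friction and masses are not known exactly. Their poses are not given: they have to be found in the camera images.
- cup: Round white porcelain cup without handle, loose, 90 mm tall, 92 mm across over the upper half, wall 4 mm (mouth 84 mm across inside), 68 mm across at the foot; it stands upright on the table with three 16 mm grey dice inside. Origin: centre of its underside; z up its axis.
- cup_rim (a point): Centre of the cup's mouth, at rim height, 90 mm above the cup's underside.
- lid: The cup's round white porcelain lid, loose, about 0.2 kg, right way up in the steel tray: a plug 80 mm across, 10 mm deep (lower edge bevelled 1.5 mm) that enters the mouth with 2 mm to spare all round; above it a disc 102 mm across, 6 mm thick, that comes to lie on the rim; on top a handle. Origin: centre of the plug's underside, z up; seated, it is 80 mm above the cup's origin.
- lid_handle (a point): Point inside the lid's handle, a flat upright plate 60 mm long (along the lid's x), 12 mm thick (y), 40 mm high, centred on the disc. The point is on the lid's axis, 44 mm above the lid's origin, 28 mm above the disc's top and 12 mm below the handle's top. Axes as the lid.
- tray: Rectangular steel tray, loose, 190 mm (x) by 210 mm (y), floor 4 mm thick, rim 12 mm high, flat on the table. Origin: centre of its underside.
- lamp: Aluminium table lamp, fixed. A slim bar head hangs level over the cup. Origin: on the table below the head's centre. A post 14 mm thick stands at x = +100, y = 0 mm on a round foot 110 mm across, 14 mm thick; a level arm joins its top to the head.
- lamp_head (a point): Centre of the lamp head's underside, 233 mm above the table; axes as the lamp. The head is 44 mm (x) by 280 mm (y), 19 mm thick. The cup's axis stands 22 to 38 mm to -x of this point, so a gripper cannot come straight down on the cup; the -x side, towards the robot, is open.
- score_board: Bystander: white plastic peg board, 75 x 200 x 22 mm, with yellow pegs to 50 mm height, flat on the table. Origin: centre of its underside; long side along y.
- dice_jar: Bystander: closed glass jar with steel press-button lid, 80 mm across, 123 mm tall. Origin: centre of its underside.
Not all that is in view belongs to the job. What is shaped like the lid but blue or turquoise is not meant.

How it is judged:
By the outcome, as a careful person would: the job done as asked, in the order asked, and still so for the second after the job is handed in, with the robot touching nothing.
It also fails if it takes over 48 s, if anything falls off the work surface, if the arm or the gripper's body presses on something with over 40 N, if the wrist force passes 120 N, or if a joint passes its speed limit or range.

### The arm

A 6-joint arm with a two-finger parallel gripper is mounted at the origin on the work surface. World frame = base frame: x ahead of the robot, y to its left, z up, the work surface at z = 0. Lengths are in m, angles in rad, forces in N, time in s.
With the tool pointing down it reaches from about 0.225 to 0.875 m from the base axis. Payload 3.4 kg.
Tool frame: the origin (TCP) lies at the very end of the fingers, on their centre line; the grasp point (between the pads) lies 19 mm behind it (manip.tcp_to_grasp is the distance from the TCP to the grasp point, in m); z points along the fingers, y is the line along which they close (so a half turn about z gives the same grasp; the last joint's range is limited). The gripper opens to 85 mm and grips with 20 to 120 N. Pads are 22 mm wide; open, the fingers measure 114 mm over their backs; the gripper's body (76 mm by 85 mm) begins 54 mm behind the grasp point. The pads swing forward as they close: fully open they stand 13 mm farther back than shut.
Start: joints at [-1.32, 0.276, 1.505, -0, 1.361, -0.121], TCP at [0.209, -0.536, 0.207] pointing down, gripper open.
Joint ranges: [-2.89, 2.89], [-0.75, 2.08], [0.22, 2.7], [-1.18, 4.32], [0.11, 2.71], [-2.7, 2.7]. Speed limits (rad/s): [2.57, 2.57, 3.14, 3.14, 3.14, 3.14].

### API

Orientations are given as a unit quaternion [w, x, y, z].
In Python, from rig import status, get_image, job, manip gives the robot as it stands.
- The arm moves only by the tool apply_moves, never from a script. Its arguments are lists of equal length, an entry for each row: "xyz": the shift along the tool's x, y, z each as a share of 0.3 m, from -1 to 1, a list of three; "rot": the turn, a rotation vector about the tool's x, y, z each as a share of 60 degrees, from -1 to 1, a list of three; "hand": the opening, from -1 (shut) to 1 (fully open). A call has 1 to 8 rows; each row shifts and turns the commanded pose from where the row before left it, along the tool's axes as they then stand; what a row does not reach is not made up. A row lasts 1/8 s, in which the tool goes at most 62.5 mm and 10.7 degrees, less where a joint would pass 70% of its speed; a pose out of reach is approached as far as the arm can. A call with a number of a shift or a turn outside -1 to 1 is refused whole. A call with a gripper value outside its range is refused whole. The fingers move at their own pace and stop on an object; "force" is the grip in N (left out, the last holds). Time passes only in rows, so rows that do not move let the fingers close. It gives the time, the measured TCP pose, the force, the opening and the grip force at its end, in the units of the state.
- status.get_state(): the state, without advancing time (a new reading comes with each control period).
- get_image(name): name is "scene" or "top" or "wrist"; returns a dict with "pixels" (480x640x3 uint8, red, green, blue), "fovy" (degrees; the focal length in pixels is half the picture's height over the tangent of half this angle, whatever the lens; pixels are square), "cx", "cy" (the principal point, pixels), "origin" and "orientation" of the camera in the world; the wrist camera has in their place "tool_from_camera" (4x4, takes a point from camera to tool coordinates, whose origin is the TCP and whose axes are the flange's). Camera axes: x right, y down, z forward; pixel columns grow to the right and rows downward; lengths in m; the calibration is good to about 2 mm. A picture is of the moment at which its call begins: read the wrist's pose just before it. There is no depth.
- job.sign_off(): hands the job in; it is judged then, once.
The state is a dict: "clock": time; "qpos": joint angles; "qd": joint speeds; "effort": joint torques, N m; "position": TCP position; "ee_rot": TCP orientation; "contact_force": force on the tool from outside, world axes, zero at the start; "moment": the same for the moment, N m; "width": finger opening in m; "gripper_force": force on a finger pad.
Only numpy, scipy, OpenCV 4.12 (cv2) and the standard library are available. Lean on these libraries where they do the work, as an engineer would, in place of code of your own. Each camera call takes 0.05 s, during which the arm holds its last target. There are 200 camera calls.

## Working session

There is one attempt and no reset: what is moved stays moved. The work goes in short steps, Python scripts to look and compute and a tool call to move; the robot and the scene stay as the last step left them, time stands still between calls to the robot, and variables do not carry over. Pictures are saved under pics/ and viewed, at most 10 in all, crops included, and the job is handed in when it is done.

Besides the shell and the picture viewer there is one more tool, called after "Emit:" as name(argument=value, ...) on one line, values as JSON. apply_moves: Moves the arm, as the interface text tells. Its arguments: {"type":"object","properties":{"xyz":{"type":"array","items":{"type":"array","items":{"type":"number","minimum":-1,"maximum":1}}},"rot":{"type":"array","items":{"type":"array","items":{"type":"number","minimum":-1,"maximum":1}}},"hand":{"type":"array","items":{"type":"number"}},"force":{"type":"number"}},"required":["xyz","rot","hand"]}

```bash
ls; mkdir -p pics; python3 - <<'E'
from rig import status,get_image,job,manip
import cv2,numpy as np
print(status.get_state()); print(manip.tcp_to_grasp)
for n in ["scene","top","wrist"]:
    d=get_image(n); cv2.imwrite(f"pics/{n}0.png",d["pixels"][:,:,::-1])
    print(n,{k:v for k,v in d.items() if k!="pixels"})
E
```

```text
pics
{'clock': 0.0, 'qpos': array([-1.31999703e+00,  2.76579183e-01,  1.50617283e+00, -1.84603831e-05,
        1.36067877e+00, -1.20971306e-01]), 'qd': array([ 5.10841995e-05,  4.79717655e-04, -2.98992384e-04, -8.38824500e-04,
        9.47007274e-04, -1.58660319e-04]), 'effort': array([ 2.15682358e-04, -4.16777444e+01, -2.45809042e+01, -5.07192010e-05,
        1.11641685e-02,  2.71321605e-07]), 'position': array([ 0.20873439, -0.53514355,  0.20583295]), 'ee_rot': array([-9.16541878e-04,  9.82772245e-01,  1.84818477e-01, -6.86245667e-05]), 'contact_force': array([0.00330831, 0.22948185, 0.44340983]), 'moment': array([0.01162801, 0.01020981, 0.03903565]), 'gripper_force': 0.0, 'width': 0.08555624997676382}
0.0187
scene {'fovy': 48.137468424286034, 'cx': 320.8784031776437, 'cy': 225.85326418920474, 'origin': array([1.12836131, 0.33318058, 1.04523411]), 'orientation': array([-0.15108786,  0.43104827,  0.84564441, -0.27614377])}
top {'fovy': 53.64332415963801, 'cx': 324.84705526999244, 'cy': 238.67913709606555, 'origin': array([ 0.48563814, -0.00459895,  0.98718982]), 'orientation': array([-0.0287455 ,  0.70877021, -0.70356691,  0.04256877])}
wrist {'fovy': 69.32294286293114, 'cx': 322.3057204958922, 'cy': 236.71019719631911, 'tool_from_camera': array([[-7.56529394e-04, -9.46201426e-01, -3.23577332e-01,
         8.42762381e-02],
       [ 9.99998176e-01, -1.28322747e-03,  1.41438724e-03,
        -1.02088722e-03],
       [-1.75351854e-03, -3.23575672e-01,  9.46200671e-01,
        -1.67834635e-01],
       [ 0.00000000e+00,  0.00000000e+00,  0.00000000e+00,
         1.00000000e+00]])}
```

View pics/scene0.png

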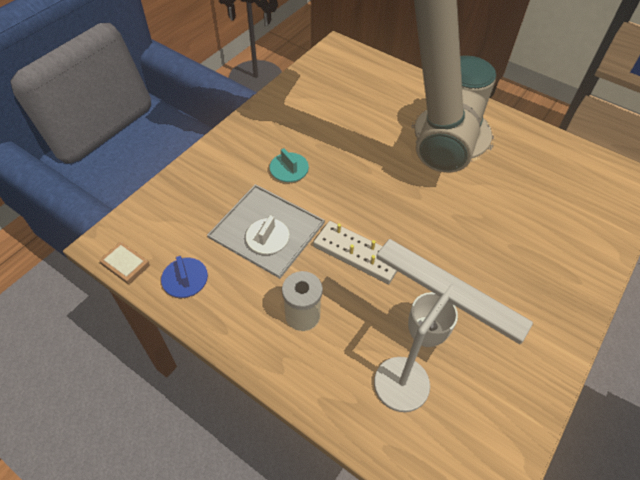

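View pics/top0.png

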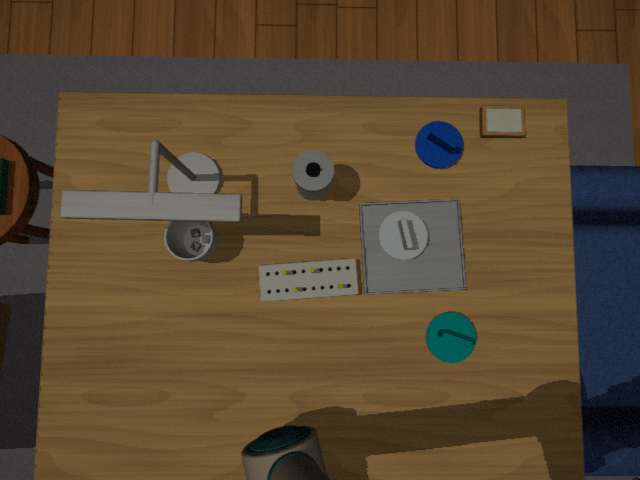

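The scene view shows the lid in the tray at about (267,236), the cup under the lamp bar at (432,318), the jar at (302,300) and the board at (357,250). In the top view the lid is at (404,237), the cup mouth at (190,240), the lamp head spans (62–241, 206), the foot is at (194,178), the jar at (313,172) and the board at (308,280). The blue and turquoise lids are decoys.

```bash
cat > h.py <<'E'
import numpy as np,cv2
from scipy.spatial.transform import Rotation as R
from scipy.optimize import least_squares
def Rq(q): return R.from_quat(np.r_[q[1:],q[0]]).as_matrix()
class Cam:
    def __init__(s,d,st=None):
        s.f=240/np.tan(np.radians(d["fovy"])/2); s.c=np.array([d["cx"],d["cy"]])
        if "origin" in d: s.o=np.array(d["origin"]); s.R=Rq(d["orientation"])
        else:
            T=np.array(d["tool_from_camera"]); Rt=Rq(st["ee_rot"])
            s.R=Rt@T[:3,:3]; s.o=st["position"]+Rt@T[:3,3]
    def proj(s,P):
        p=(np.atleast_2d(P)-s.o)@s.R; return p[:,:2]/p[:,2:]*s.f+s.c
    def onz(s,uv,z):
        d=s.R@np.r_[(np.array(uv)-s.c)/s.f,1]; return s.o+d*(z-s.o[2])/d[2]
def tri(cams,uvs):
    g=lambda P:np.concatenate([(c.proj(P)[0]-u) for c,u in zip(cams,uvs)])
    r=least_squares(g,[.5,0,.05]); return r.x,np.abs(r.fun).max()
E
python3 - <<'E'
from h import *
from rig import get_image
D={n:get_image(n) for n in("scene","top")}
def crop(n,x,y): return cv2.resize(D[n]["pixels"][y:y+75,x:x+100,::-1],(400,300),interpolation=cv2.INTER_CUBIC)
m=np.vstack([np.hstack([crop("top",354,200),crop("scene",217,200)]),np.hstack([crop("top",140,202),crop("scene",382,280)])])
cv2.imwrite("pics/m1.png",m)
T,S=Cam(D["top"]),Cam(D["scene"])
for n,u,v in[("lid disc",(404,237),(267,236)),("cup rim",(190,240),(434,312)),("jar top",(313,170),(302,287))]:
    print(n,tri([T,S],[u,v]))
E
```

```text
lid disc (array([ 0.58974633, -0.18819905,  0.00747437]), np.float64(0.0670388516539333))
cup rim (array([0.57311258, 0.23628717, 0.07721771]), np.float64(0.02595409159562223))
jar top (array([0.70249119, 0.00160478, 0.117725  ]), np.float64(0.0054061016883792945))
```

View pics/m1.png

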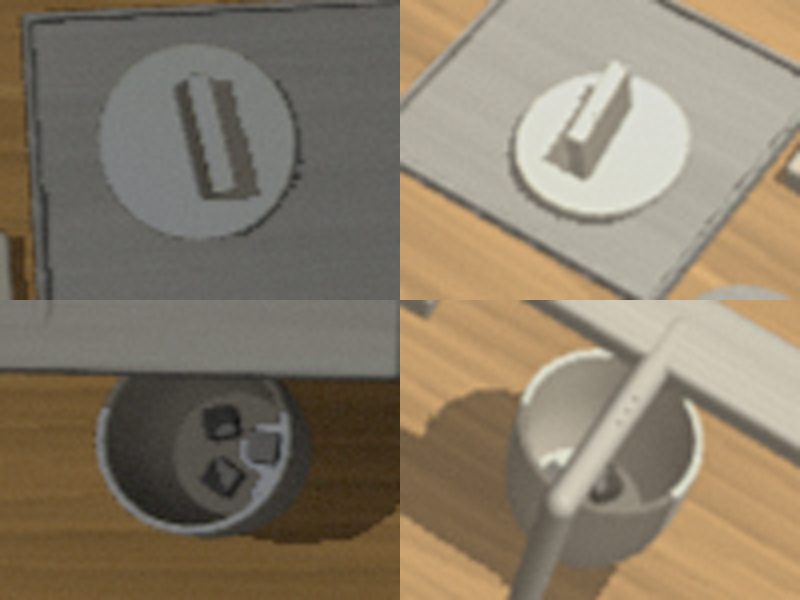

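The crops give sharp outlines for the lid disc, the handle top and the cup rim. Next I fit circles to the outlines across both views.

```bash
python3 - <<'E'
from h import *
from rig import get_image
T,S=Cam(get_image("top")),Cam(get_image("scene"))
off={"tl":(354,200,0,0),"sl":(217,200,400,0),"tc":(140,202,0,300),"sc":(382,280,400,300)}
px=lambda k,ps:[((x-off[k][2])/4+off[k][0]-.375,(y-off[k][3])/4+off[k][1]-.375) for x,y in ps]
def circ(r,tp,sp):
    def g(p): return [1e3*(np.hypot(*(c.onz(u,p[2])-p)[:2])-r) for c,us in((T,tp),(S,sp)) for u in us]
    q=least_squares(g,[.57,0,.05],loss="soft_l1"); return q.x.round(4),np.round(g(q.x),1)
print("lid",circ(.051,px("tl",[(99,141),(297,141),(198,43),(200,239),(128,72),(268,72),(128,212),(268,210)]),px("sl",[(515,145),(690,145),(603,70),(660,90),(600,212)])))
print("cup",circ(.046,px("tc",[(96,440),(104,480),(122,508),(150,527),(190,534),(230,525),(292,440)]),px("sc",[(518,440),(523,405),(545,370),(575,354),(603,350),(703,450),(698,425),(688,480)])))
a,b=px("tl",[(200,76),(224,190)]); c,d=px("sl",[(623,66),(577,138)])
A=tri([T,S],[a,c]);B=tri([T,S],[b,d]);print("handle",A,B,(A[0]+B[0])/2,np.degrees(np.arctan2(*(A[0]-B[0])[1::-1])))
# lamp head in top: near edge (robot side) underside corners and post foot
for u in[(62,217),(240,221),(62,192),(241,195)]: print("head",T.onz(u,.233)[:2].round(3),T.onz(u,.252)[:2].round(3))
for u in[(381,245),(531,338),(392,240)]: print("headS",S.onz(u,.252)[:2].round(3))
for u in[(258,266),(355,260),(261,301),(358,294)]: print("board",T.onz(u,.022)[:2].round(3))
for u in[(360,205),(459,200),(365,292),(465,288)]: print("tray",T.onz(u,.012)[:2].round(3))
E
```

```text
lid (array([ 0.5929, -0.184 ,  0.0202]), array([-0.1,  0.3, -0.1, -0.5, -0.7,  0.5,  0.7, -0.7, -0.3,  0.8,  0.7,
       -1.8, -0.1]))
cup (array([0.5797, 0.2379, 0.0865]), array([-0.2,  0.1,  0.6,  0.5, -0.3, -0.7,  0.7,  0.4, -1.8, -1. , -0.1,
        0.8,  0.4, -0.8, -2.1]))
handle (array([ 0.60777289, -0.15954822,  0.12895818]), np.float64(3.931818452683899)) (array([ 0.57447292, -0.21205816, -0.02539344]), np.float64(3.2604668916022206)) [ 0.5911229  -0.18580319  0.05178237] 57.61855763929967
head [0.593 0.398] [0.59  0.388]
head [0.589 0.117] [0.587 0.114]
head [0.633 0.401] [0.63  0.391]
head [0.631 0.116] [0.628 0.113]
headS [0.611 0.112]
headS [0.622 0.402]
headS [0.59  0.122]
board [0.527 0.112]
board [ 0.54  -0.085]
board [0.456 0.104]
board [ 0.472 -0.091]
tray [ 0.656 -0.096]
tray [ 0.668 -0.304]
tray [ 0.476 -0.106]
tray [ 0.485 -0.312]
```

```bash
cat >> h.py <<'E'
def pose(psi,th):  # tool x ahead at azimuth psi, tilted th forward
    return R.from_euler("z",psi,degrees=True)*R.from_euler("x",180,degrees=True)*R.from_euler("y",th,degrees=True)
def plan(st,P,Rt,n=None):
    R0=R.from_matrix(Rq(st["ee_rot"])); d=np.array(P)-st["position"]
    rv=(R0.inv()*Rt).as_rotvec()
    print("clock",round(st["clock"],2),"pos err tool(sh) now",(R0.inv().apply(d)/.3).round(4),"in target tool frame",(Rt.inv().apply(d)/.3).round(4),"rot share",(np.degrees(rv)/60).round(3), "world mm",(1e3*d).round(1))
E
python3 - <<'E'
from h import *
from rig import get_image,status
T,S=Cam(get_image("top")),Cam(get_image("scene"))
a,b=(403.6,218.6),(409.6,247.1); c,d=(260.9,234.1),(272.4,216.1)
A=tri([T,S],[a,c]);B=tri([T,S],[b,d]);v=A[0]-B[0];print(A,B,(A[0]+B[0])/2,np.degrees(np.arctan2(v[1],v[0])),np.linalg.norm(v))
v=T.onz(a,.06)-T.onz(b,.06);psi=np.degrees(np.arctan2(v[1],v[0]));print(psi)
Rt=pose(psi,50);z=Rt.as_matrix()[:,2];g=np.array([.5925,-.185,.048]);P=g-z*.14+np.array([0,0,.03]);print(z,P)
plan(status.get_state(),P,Rt)
E
```

```text
(array([ 0.62066398, -0.17762842,  0.05875365]), np.float64(0.4090257848880583)) (array([ 0.56432088, -0.18937307,  0.05743211]), np.float64(0.288412893690122)) [ 0.59249243 -0.18350075  0.05809288] 11.77462323661696 0.0575693380578428
11.268785159780538
[ 0.75127608  0.14969418 -0.64278761] [ 0.48732135 -0.20595719  0.16799027]
clock 0.45 pos err tool(sh) now [ 1.264  -0.6869  0.129 ] in target tool frame [ 0.6244 -0.8966  0.9447] rot share [-0.073  0.831  0.156] world mm [278.4 329.7 -38.7]
```

Emit:
apply_moves(xyz=[[0.158,-0.086,0.016],[0.158,-0.086,0.016],[0.158,-0.086,0.016],[0.158,-0.086,0.016],[0.158,-0.086,0.016],[0.158,-0.086,0.016],[0.158,-0.086,0.016],[0.158,-0.086,0.016]], rot=[[0,0,0],[0,0,0],[0,0,0],[0,0,0],[0,0,0],[0,0,0],[0,0,0],[0,0,0]], hand=[1,1,1,1,1,1,1,1])

```text
clock: 1.45
position: [0.4884, -0.2044, 0.1684]
ee_rot: [0.0, 0.983, 0.185, 0.0]
contact_force: [0.6, -0.8, 0.3]
width: 0.0852
gripper_force: 0.0
```

Emit:
apply_moves(xyz=[[0,0,0],[0,0,0],[0,0,0],[0,0,0],[0,0,0],[0,0,0],[0,0,0]], rot=[[-0.0146,0.1662,0.0312],[-0.0146,0.1662,0.0312],[-0.0146,0.1662,0.0312],[-0.0146,0.1662,0.0312],[-0.0146,0.1662,0.0312],[0,0,0],[0,0,0]], hand=[1,1,1,1,1,1,1])

```text
clock: 2.33
position: [0.4873, -0.2028, 0.1668]
ee_rot: [-0.045, 0.913, 0.099, 0.394]
contact_force: [0.3, -0.3, 0.1]
width: 0.0859
gripper_force: 0.0
```

```bash
python3 - <<'E'
from h import *
from rig import get_image,status
st=status.get_state();w=get_image("wrist");cv2.imwrite("pics/w1.png",w["pixels"][:,:,::-1])
print(st["qpos"].round(2));W=Cam(w,st)
plan(st,[.4873,-.206,.168],pose(11.3,50))
print(W.proj([[.5925,-.1845,.02],[.5925,-.184,.06]]))
E
```

```text
[-1.1   0.1   2.22  1.07  0.93 -0.47]
clock 2.33 pos err tool(sh) now [ 0.0013  0.0104 -0.0045] in target tool frame [ 0.0017  0.0104 -0.0043] rot share [-0.017  0.056  0.01 ] world mm [-0.  -3.2  1.2]
[[327.88212082 236.64289907]
 [327.86080064 216.8927024 ]]
```

View pics/w1.png

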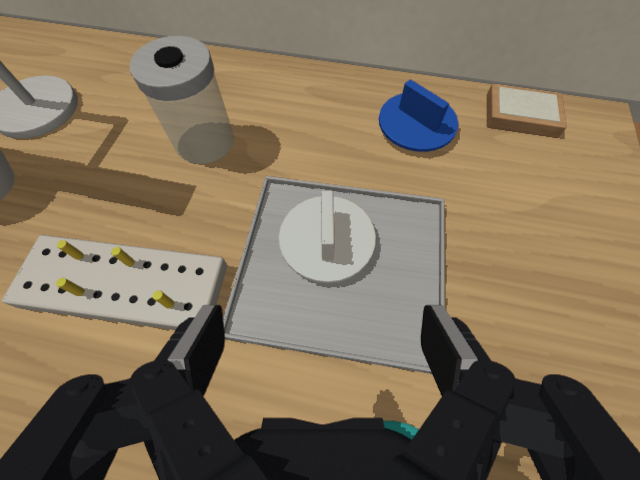

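The wrist view shows the lid disc centred at (327,237), as predicted. The handle stands upright in the image from (327,246) to (327,192), so the yaw fits.

```bash
python3 - <<'E'
from h import *
from rig import status
st=status.get_state();Rt=pose(11.3,50);z=Rt.as_matrix()[:,2];g=np.array([.5925,-.1845,.049])
plan(st,g+z*(.019-.1),Rt);plan(st,g+z*.019,Rt)
E
```

```text
clock 2.38 pos err tool(sh) now [-0.0595  0.0127  0.2582] in target tool frame [-0.0741  0.009   0.2545] rot share [-0.017  0.055  0.011] world mm [ 43.9   6.  -66.1]
clock 2.38 pos err tool(sh) now [-0.0403  0.0188  0.5909] in target tool frame [-0.0741  0.009   0.5879] rot share [-0.017  0.055  0.011] world mm [ 119.    21.  -130.4]
```

Emit:
apply_moves(xyz=[[0,0,0],[-0.037,0.0045,0.127],[-0.037,0.0045,0.127],[0,0,0],[0,0,0]], rot=[[-0.017,0.055,0.011],[0,0,0],[0,0,0],[0,0,0],[0,0,0]], hand=[1,1,1,1,1])

```text
clock: 3.0
position: [0.5316, -0.1954, 0.1014]
ee_rot: [-0.042, 0.902, 0.09, 0.421]
contact_force: [0.6, 0.2, 0.5]
width: 0.0852
gripper_force: 0.0
```

```bash
python3 - <<'E'
from h import *
from rig import status
st=status.get_state();Rt=pose(11.3,50);z=Rt.as_matrix()[:,2];g=np.array([.5925,-.1845,.049])
print(st["qpos"].round(2));plan(st,g+z*.019,Rt)
E
```

```text
[-1.02  0.28  2.31  1.42  0.81 -0.83]
clock 3.0 pos err tool(sh) now [-0.0018  0.0047  0.3333] in target tool frame [-0.0013  0.0041  0.3333] rot share [-0.002 -0.001  0.001] world mm [ 75.1  13.7 -64.6]
```

Emit:
apply_moves(xyz=[[0,0.004,0.08],[0,0,0.08],[0,0,0.08],[0,0,0.053],[-0.001,0,0.04],[0,0,0],[0,0,0]], rot=[[0,0,0],[0,0,0],[0,0,0],[0,0,0],[0,0,0],[0,0,0],[0,0,0]], hand=[1,1,1,1,1,1,1])

```text
clock: 3.88
position: [0.606, -0.1824, 0.0372]
ee_rot: [-0.042, 0.902, 0.089, 0.421]
contact_force: [1.1, -0.4, 0.0]
width: 0.0855
gripper_force: 0.0
```

```bash
python3 - <<'E'
from h import *
from rig import status,get_image
st=status.get_state();Rt=pose(11.3,50);z=Rt.as_matrix()[:,2];g=np.array([.5925,-.1845,.049])
print(st["qpos"].round(2));plan(st,g+z*.019,Rt)
w=get_image("wrist");cv2.imwrite("pics/w2.png",w["pixels"][:,:,::-1])
E
```

```text
[-0.83  0.47  2.28  1.75  0.73 -1.06]
clock 3.88 pos err tool(sh) now [ 0.0008 -0.0018  0.0033] in target tool frame [ 0.0008 -0.0018  0.0033] rot share [ 0.    -0.002 -0.001] world mm [ 0.8  0.7 -0.5]
```

View pics/w2.png

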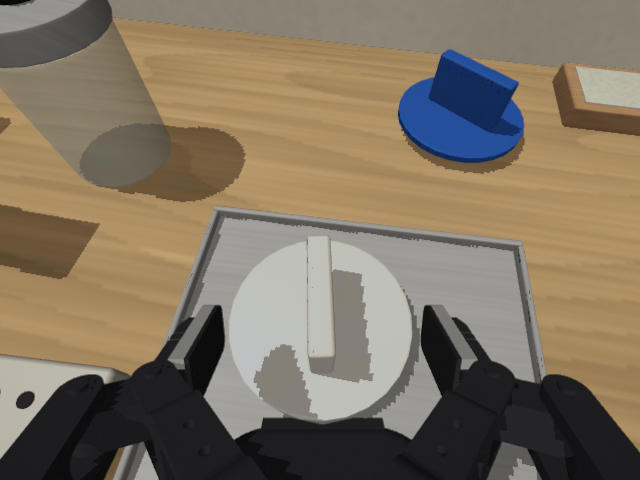

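The wrist view shows the handle at column 320 between the pads, whose middle is 322.5. I shift 1 mm and close.

Emit:
apply_moves(xyz=[[0.001,-0.0035,0.002],[0,0,0],[0,0,0],[0,0,0],[0,0,0],[0,0,0],[0,0,0],[0,0,0]], rot=[[0,0,0],[0,0,0],[0,0,0],[0,0,0],[0,0,0],[0,0,0],[0,0,0],[0,0,0]], hand=[1,-1,-1,-1,-1,-1,-1,-1], force=60)

```text
clock: 4.92
position: [0.6062, -0.1807, 0.0356]
ee_rot: [-0.042, 0.902, 0.088, 0.421]
contact_force: [0.1, -0.1, -0.7]
width: 0.0106
gripper_force: 59.3
```

Emit:
apply_moves(xyz=[[0.026,0,-0.021],[0.051,0,-0.043],[0.051,0,-0.043],[0.051,0,-0.043],[0.051,0,-0.043],[0.051,0,-0.043],[0,0,0],[0,0,0]], rot=[[0,0,0],[0,0,0],[0,0,0],[0,0,0],[0,0,0],[0,0,0],[0,0,0],[0,0,0]], hand=[-1,-1,-1,-1,-1,-1,-1,-1])

```text
clock: 5.92
position: [0.6054, -0.1805, 0.1445]
ee_rot: [-0.043, 0.902, 0.088, 0.42]
contact_force: [-0.6, -0.2, -2.7]
width: 0.0102
gripper_force: 59.3
```

```bash
python3 - <<'E'
from h import *
from rig import status
st=status.get_state();Rt=pose(11.3,50);z=Rt.as_matrix()[:,2]
print(st["qpos"].round(2))
for g in([.545,0,.158],[.545,.238,.158],[.58,.238,.156]):
  plan(st,np.array(g)+z*.019,Rt)
E
```

```text
[-0.83  0.24  2.17  1.36  0.73 -0.54]
clock 5.92 pos err tool(sh) now [-0.0184 -0.6294 -0.0257] in target tool frame [-0.0166 -0.6294 -0.0266] rot share [-0.001  0.001 -0.003] world mm [-46.1 183.3   1.3]
clock 5.92 pos err tool(sh) now [ 0.0796 -1.4074  0.0944] in target tool frame [ 0.0833 -1.4074  0.0924] rot share [-0.001  0.001 -0.003] world mm [-46.1 421.3   1.3]
clock 5.92 pos err tool(sh) now [ 0.1482 -1.3846  0.1862] in target tool frame [ 0.1517 -1.3845  0.1844] rot share [-0.001  0.001 -0.003] world mm [-11.1 421.3  -0.7]
```

Emit:
apply_moves(xyz=[[-0.003,-0.08,-0.0033],[-0.003,-0.08,-0.0033],[-0.002,-0.08,-0.0033],[-0.002,-0.08,-0.0033],[-0.002,-0.08,-0.0033],[-0.002,-0.08,-0.0033],[-0.002,-0.08,-0.0033],[-0.002,-0.07,-0.0033]], rot=[[0,0,0],[0,0,0],[0,0,0],[0,0,0],[0,0,0],[0,0,0],[0,0,0],[0,0,0]], hand=[-1,-1,-1,-1,-1,-1,-1,-1])

```text
clock: 6.92
position: [0.5577, 0.0053, 0.1461]
ee_rot: [-0.043, 0.902, 0.089, 0.42]
contact_force: [0.2, 1.0, -2.2]
width: 0.0106
gripper_force: 59.2
```

```bash
python3 - <<'E'
from h import *
from rig import status
st=status.get_state();Rt=pose(11.3,50);z=Rt.as_matrix()[:,2]
print(st["qpos"].round(2))
for g in([.545,.238,.158],[.58,.238,.156]):
  plan(st,np.array(g)+z*.019,Rt)
E
```

```text
[-0.46  0.08  2.4   1.73  0.5  -0.64]
clock 6.92 pos err tool(sh) now [ 0.0994 -0.7689  0.1245] in target tool frame [ 0.1012 -0.769   0.1225] rot share [-0.003  0.001 -0.002] world mm [  1.5 235.6  -0.4]
clock 6.92 pos err tool(sh) now [ 0.168  -0.7459  0.2163] in target tool frame [ 0.1696 -0.7461  0.2144] rot share [-0.003  0.001 -0.002] world mm [ 36.5 235.6  -2.4]
```

```bash
cat > k.py <<'E'
from h import *
Q=np.array([[-1.32,.2766,1.5062,0,1.3607,-.121],[-1.1,.1,2.22,1.07,.93,-.47],[-1.02,.28,2.31,1.42,.81,-.83],[-.83,.47,2.28,1.75,.73,-1.06],[-.83,.24,2.17,1.36,.73,-.54],[-.46,.08,2.4,1.73,.5,-.64]])
X=np.array([[.2087,-.5351,.2058],[.4873,-.2028,.1668],[.5316,-.1954,.1014],[.606,-.1824,.0372],[.6054,-.1805,.1445],[.5577,.0053,.1461]])
D=[(0,0)]+[(11.3,46.6)]+[(11.3,50)]*4
Z=[np.array([0,0,-1])]+[pose(a,t).as_matrix()[:,2] for a,t in D[1:]]
def wc(q,p):  # wrist centre; p: h,r0,L2,L3,e,o
    s1,c1=np.sin(q[0]),np.cos(q[0]); a=q[1]; b=q[1]+q[2]
    r=p[1]+p[2]*np.sin(a)+p[3]*np.sin(b)+p[4]*np.cos(b); z=p[0]+p[2]*np.cos(a)+p[3]*np.cos(b)-p[4]*np.sin(b)
    return np.array([r*c1-p[5]*s1,r*s1+p[5]*c1,z])
g=lambda p:np.concatenate([x-wc(q,p)-p[6]*z for q,x,z in zip(Q,X,Z)])
fit=least_squares(g,[.3,0,.4,.4,0,.07,.25],x_scale=.1); P=fit.x
def ik(tcp,az,t):
    z=pose(az,t).as_matrix()[:,2]; w=tcp-P[6]*z
    s=least_squares(lambda q:wc(q,P)-w,[0,.1,2.3]); q=s.x; b=q[1]+q[2]
    f=np.array([np.sin(b)*np.cos(q[0]),np.sin(b)*np.sin(q[0]),np.cos(b)])
    # j4: direction of z about forearm, 0 = bending down in-plane
    u=np.array([np.cos(b)*np.cos(q[0]),np.cos(b)*np.sin(q[0]),-np.sin(b)]); n=np.cross(f,u)
    return q.round(2),"j4~",np.round(np.arctan2(z@n,z@u),2),"j5",np.arccos(f@z).round(2),(1e3*s.fun).max().round(1)
E
python3 - <<'E'
from k import *
print(P.round(3),(1e3*fit.fun).round(0))
for az in(0,11,20,30,40,50):
  for t in(40,50,60,70):
    z=pose(az,t).as_matrix()[:,2]; print(az,t,[ik(np.array(g)+.019*z,az,t) for g in([.54,.12,.158],[.58,.238,.15])])
E
```

```text
[ 0.136 -0.003  0.636  0.422  0.062  0.068  0.392] [ 1.  0.  0. -1.  2.  1.  0.  1. -1. -1. -0.  1.  1. -2. -1.  1. -0.  0.]
0 40 [(array([0.17, 0.07, 2.23]), 'j4~', np.float64(-0.61), 'j5', np.float64(0.19), np.float64(0.0)), (array([0.45, 0.21, 2.07]), 'j4~', np.float64(-0.93), 'j5', np.float64(0.35), np.float64(-0.0))]
0 50 [(array([0.2 , 0.1 , 2.38]), 'j4~', np.float64(-2.49), 'j5', np.float64(0.25), np.float64(0.0)), (array([0.5 , 0.24, 2.2 ]), 'j4~', np.float64(-1.84), 'j5', np.float64(0.39), np.float64(0.0))]
0 60 [(array([0.23, 0.21, 2.53]), 'j4~', np.float64(-2.82), 'j5', np.float64(0.66), np.float64(0.0)), (array([0.55, 0.32, 2.33]), 'j4~', np.float64(-2.31), 'j5', np.float64(0.66), np.float64(-0.0))]
0 70 [(array([0.26, 0.45, 2.69]), 'j4~', np.float64(-2.89), 'j5', np.float64(1.21), np.float64(0.0)), (array([0.6 , 0.47, 2.44]), 'j4~', np.float64(-2.48), 'j5', np.float64(1.03), np.float64(-0.0))]
11 40 [(array([0.02, 0.05, 2.24]), 'j4~', np.float64(0.63), 'j5', np.float64(0.19), np.float64(0.0)), (array([0.33, 0.18, 2.11]), 'j4~', np.float64(-0.53), 'j5', np.float64(0.18), 
[... 3148 characters left out ...]
([-0.03,  0.23,  2.04]), 'j4~', np.float64(0.99), 'j5', np.float64(0.65), np.float64(-0.0))]
50 50 [(array([-0.46,  0.21,  2.21]), 'j4~', np.float64(1.21), 'j5', np.float64(0.92), np.float64(0.0)), (array([-0.13,  0.26,  2.17]), 'j4~', np.float64(1.41), 'j5', np.float64(0.71), np.float64(0.0))]
50 60 [(array([-0.56,  0.31,  2.31]), 'j4~', np.float64(1.4), 'j5', np.float64(1.06), np.float64(0.0)), (array([-0.21,  0.34,  2.28]), 'j4~', np.float64(1.71), 'j5', np.float64(0.88), np.float64(0.0))]
50 70 [(array([-0.64,  0.45,  2.39]), 'j4~', np.float64(1.52), 'j5', np.float64(1.22), np.float64(0.0)), (array([-0.28,  0.48,  2.38]), 'j4~', np.float64(1.88), 'j5', np.float64(1.12), np.float64(0.0))]
```

The kinematic fit is good to 2 mm. Turning the azimuth to 22° keeps the wrist inside its range at the cup.

Emit:
apply_moves(xyz=[[0,-0.04,0],[0,-0.04,0],[0,-0.04,0],[0,-0.04,0],[0,0,0],[0,0,0]], rot=[[0.034,0,-0.029],[0.034,0,-0.029],[0.034,0,-0.029],[0.034,0,-0.029],[0,0,0],[0,0,0]], hand=[-1,-1,-1,-1,-1,-1])

```text
clock: 7.68
position: [0.5466, 0.0494, 0.1469]
ee_rot: [-0.081, 0.89, 0.172, 0.415]
contact_force: [0.2, -0.8, -1.9]
width: 0.0103
gripper_force: 59.2
```

```bash
python3 - <<'E'
from h import *
from rig import status
st=status.get_state();Rt=pose(22,50);z=Rt.as_matrix()[:,2]
print(st["qpos"].round(2))
for g in([.545,.238,.158],[.58,.238,.152]):
  plan(st,np.array(g)+z*.019,Rt)
E
```

```text
[-0.48  0.09  2.38  1.55  0.62 -0.62]
clock 7.67 pos err tool(sh) now [ 0.1758 -0.5851  0.2161] in target tool frame [ 0.1766 -0.5849  0.216 ] rot share [-0.    -0.    -0.001] world mm [ 11.9 194.   -1.1]
clock 7.67 pos err tool(sh) now [ 0.23   -0.5415  0.3118] in target tool frame [ 0.2308 -0.5412  0.3117] rot share [-0.    -0.    -0.001] world mm [ 46.9 194.   -7.1]
```

Emit:
apply_moves(xyz=[[0.022,-0.073,0.027],[0.022,-0.073,0.027],[0.022,-0.073,0.027],[0.022,-0.073,0.027],[0.022,-0.073,0.027],[0.022,-0.073,0.027],[0.022,-0.073,0.027],[0.022,-0.073,0.027]], rot=[[0,0,0],[0,0,0],[0,0,0],[0,0,0],[0,0,0],[0,0,0],[0,0,0],[0,0,0]], hand=[-1,-1,-1,-1,-1,-1,-1,-1])

```text
clock: 8.68
position: [0.5585, 0.2431, 0.1455]
ee_rot: [-0.081, 0.89, 0.172, 0.414]
contact_force: [0.7, 0.7, -2.0]
width: 0.0107
gripper_force: 59.2
```

Emit:
apply_moves(xyz=[[0,0,0],[0,0,0]], rot=[[0,0,0],[0,0,0]], hand=[-1,-1])

```text
clock: 8.93
position: [0.5585, 0.2421, 0.1454]
ee_rot: [-0.081, 0.89, 0.172, 0.414]
contact_force: [-0.5, 0.2, -1.4]
width: 0.0104
gripper_force: 59.3
```

```bash
python3 - <<'E'
from h import *
from rig import status,get_image
st=status.get_state();Rt=pose(22,50);z=Rt.as_matrix()[:,2]
print(st["qpos"].round(2))
plan(st,np.array([.58,.238,.152])+z*.019,Rt)
w=get_image("wrist");D={n:get_image(n) for n in("scene","top")}
def crop(n,x,y): return cv2.resize(D[n]["pixels"][y:y+75,x:x+100,::-1],(400,300),interpolation=cv2.INTER_CUBIC)
m=np.hstack([cv2.resize(w["pixels"][:,:,::-1],(400,300)),np.zeros((300,400,3),np.uint8)])
m=np.vstack([m,np.hstack([crop("top",140,202),crop("scene",382,270)])]);cv2.imwrite("pics/m2.png",m)
G=st["position"]-Rt.as_matrix()[:,2]*.019
c=G-[0,0,.044]
print("disc exp",c, [Cam(D[n]).proj([c+[0,0,.016]]) for n in D])
E
```

```text
[ 0.21  0.13  2.32  2.5   0.23 -1.06]
clock 8.93 pos err tool(sh) now [0.0564 0.0393 0.0961] in target tool frame [0.0563 0.0394 0.0962] rot share [ 0.     0.001 -0.001] world mm [35.   1.4 -5.6]
disc exp [0.54502072 0.23660519 0.11360285] [array([[445.94106481, 289.20369932]]), array([[181.60818747, 252.69276312]])]
```

View pics/m2.png

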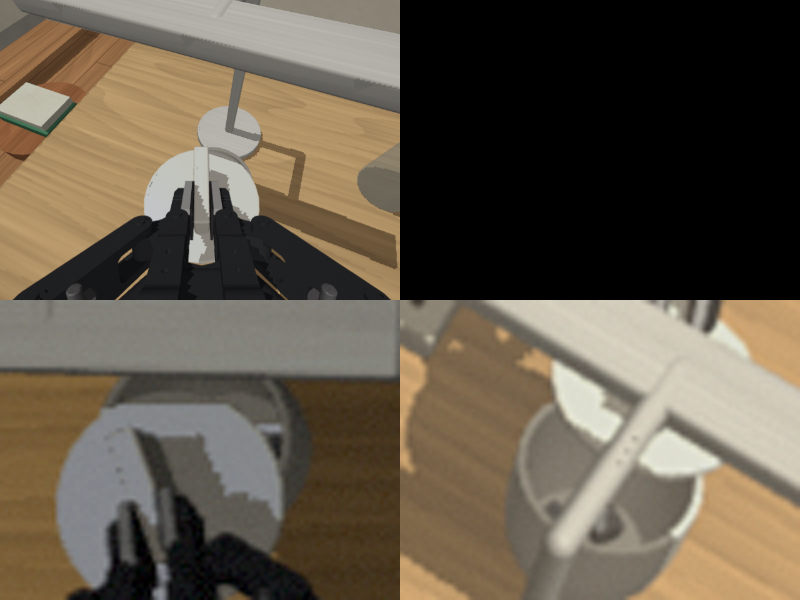

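The wrist, top and scene crops show the lid level in the grip, partly over the cup mouth and clear of the lamp bar. I compare its outline with the cup's.

```bash
python3 - <<'E'
from h import *
from rig import get_image
T,S=Cam(get_image("top")),Cam(get_image("scene"))
o={"t":(140,202,0,300),"s":(382,270,400,300)}
px=lambda k,ps:[((x-o[k][2])/4+o[k][0]-.375,(y-o[k][3])/4+o[k][1]-.375) for x,y in ps]
tp=px("t",[(56,500),(62,460),(80,428),(105,407),(235,407),(285,490),(283,515)])
def fit(cs,r,z):
    g=lambda p:[1e3*(np.hypot(*(c.onz(u,z)[:2]-p))-r) for c,us in cs for u in us]
    q=least_squares(g,[.56,.237],loss="soft_l1");return q.x.round(4),np.round(g(q.x),1)
print("lid top",fit([(T,tp)],.051,.1296))
print("lid scene",fit([(S,px("s",[(552,365),(556,385),(570,412),(750,350)]))],.051,.1296))
o["s"]=(382,280,400,300)
tc=px("t",[(96,440),(104,480),(122,508),(150,527),(190,534),(230,525),(292,440)]);sc=px("s",[(518,440),(523,405),(545,370),(575,354),(603,350),(703,450),(698,425),(688,480)])
print("cup",fit([(T,tc)],.046,.09),fit([(S,sc)],.046,.09))
E
```

```text
lid top (array([0.5479, 0.236 ]), array([-0.3,  0.6,  0.8,  0.1, -1. ,  0.8,  0.6]))
lid scene (array([0.5416, 0.2338]), array([-0.2, -0.2, -0.3, -0.8]))
cup (array([0.5796, 0.237 ]), array([-0.3, -0. ,  0.6,  0.5, -0.3, -0.7,  0.5])) (array([0.5818, 0.2383]), array([ 0.2, -1.9, -1.1, -0.2,  0.8,  0.2, -0.9, -2.3]))
```

Emit:
apply_moves(xyz=[[0.014,0.01,0.024],[0.014,0.01,0.024],[0.014,0.01,0.024],[0.014,0.009,0.024],[0,0,0],[0,0,0],[0,0,0]], rot=[[0,0,0],[0,0,0],[0,0,0],[0,0,0],[0,0,0],[0,0,0],[0,0,0]], hand=[-1,-1,-1,-1,-1,-1,-1])

```text
clock: 10.05
position: [0.5937, 0.244, 0.1404]
ee_rot: [-0.081, 0.89, 0.173, 0.415]
contact_force: [0.1, -0.0, -1.3]
width: 0.0105
gripper_force: 59.2
```

```bash
python3 - <<'E'
from h import *
from rig import status,get_image
st=status.get_state();Rt=pose(22,50);z=Rt.as_matrix()[:,2]
print(st["qpos"].round(2),st["position"])
plan(st,np.array([.58,.238,.140])+z*.019,Rt)
w=get_image("wrist");D={n:get_image(n) for n in("scene","top")}
G=st["position"]-z*.019; c=G-[0,0,.044]; print("lid",c)
a=np.linspace(0,2*np.pi,200); circ=lambda c,r:np.c_[c[0]+r*np.cos(a),c[1]+r*np.sin(a),np.full(200,c[2])]
def crop(n,x,y,ov=True):
    m=cv2.resize(D[n]["pixels"][y:y+75,x:x+100,::-1],(400,300),interpolation=cv2.INTER_CUBIC)
    if ov:
        for cc,r,col in((c+[0,0,.016],.051,(0,0,255)),(np.array([.5803,.2375,.09]),.046,(0,200,0))):
            p=(Cam(D[n]).proj(circ(cc,r))-[x,y]+.375)*4; cv2.polylines(m,[p.astype(int)],True,col,1)
    return m
m=np.vstack([np.hstack([crop("top",140,202,0),crop("scene",382,270,0)]),np.hstack([crop("top",140,202),crop("scene",382,270)])]);cv2.imwrite("pics/m3.png",m)
E
```

```text
[ 0.19  0.19  2.27  2.46  0.23 -1.02] [0.59368906 0.24401807 0.14040178]
clock 10.05 pos err tool(sh) now [-0.0331  0.0015  0.026 ] in target tool frame [-0.0331  0.0015  0.026 ] rot share [-0.    -0.    -0.001] world mm [ -0.2  -0.6 -12.6]
lid [0.58019405 0.23856573 0.10861474]
```

View pics/m3.png

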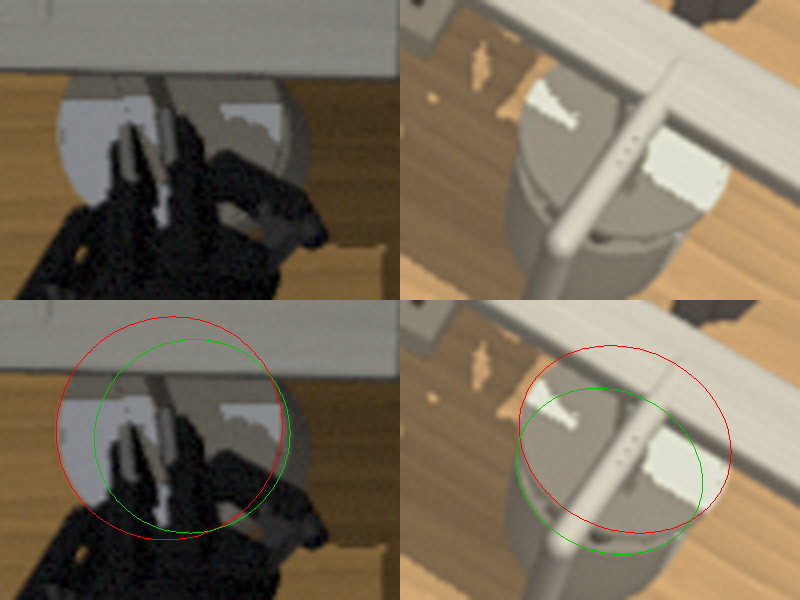

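The overlay agrees with the images: the lid is within about 1 mm of the predicted place and concentric with the cup. I lower gently.

Emit:
apply_moves(xyz=[[-0.011,0.0015,0.0087],[-0.011,0,0.0087],[-0.011,0,0.0087],[0,0,0],[0,0,0]], rot=[[0,0,0],[0,0,0],[0,0,0],[0,0,0],[0,0,0]], hand=[-1,-1,-1,-1,-1])

```text
clock: 10.82
position: [0.594, 0.2435, 0.1279]
ee_rot: [-0.081, 0.89, 0.173, 0.415]
contact_force: [0.5, 0.1, -2.7]
width: 0.0106
gripper_force: 59.3
```

Emit:
apply_moves(xyz=[[-0.0026,0,0.0021],[-0.0026,0,0.0021],[-0.0026,0,0.0021],[-0.0026,0,0.0021],[-0.0026,0,0.0021],[-0.0026,0,0.0021],[0,0,0],[0,0,0]], rot=[[0,0,0],[0,0,0],[0,0,0],[0,0,0],[0,0,0],[0,0,0],[0,0,0],[0,0,0]], hand=[-1,-1,-1,-1,-1,-1,-1,-1])

```text
clock: 11.82
position: [0.5939, 0.2434, 0.1219]
ee_rot: [-0.081, 0.89, 0.173, 0.415]
contact_force: [-0.1, 0.2, -2.4]
width: 0.0105
gripper_force: 59.3
```

Emit:
apply_moves(xyz=[[-0.0026,0,0.0021],[0,0,0],[-0.0026,0,0.0021],[0,0,0]], rot=[[0,0,0],[0,0,0],[0,0,0],[0,0,0]], hand=[-1,-1,-1,-1])

```text
clock: 12.32
position: [0.594, 0.2435, 0.1202]
ee_rot: [-0.081, 0.889, 0.173, 0.415]
contact_force: [-0.4, -0.3, -0.2]
width: 0.0103
gripper_force: 59.5
```

Emit:
apply_moves(xyz=[[-0.0026,0,0.0021],[0,0,0],[-0.0013,0,0.0011],[0,0,0]], rot=[[0,0,0],[0,0,0],[0,0,0],[0,0,0]], hand=[-1,-1,-1,-1])

```text
clock: 12.82
position: [0.5935, 0.2433, 0.1179]
ee_rot: [-0.081, 0.89, 0.173, 0.415]
contact_force: [-0.1, 0.4, -2.8]
width: 0.0108
gripper_force: 59.4
```

Emit:
apply_moves(xyz=[[-0.0026,0,0.0021],[0,0,0],[-0.0026,0,0.0021],[0,0,0]], rot=[[0,0,0],[0,0,0],[0,0,0],[0,0,0]], hand=[-1,-1,-1,-1])

```text
clock: 13.32
position: [0.5937, 0.2434, 0.1162]
ee_rot: [-0.081, 0.89, 0.173, 0.415]
contact_force: [-1.8, 0.4, -3.0]
width: 0.0107
gripper_force: 59.4
```

Emit:
apply_moves(xyz=[[-0.0026,0,0.0021],[0,0,0],[-0.0026,0,0.0021],[0,0,0]], rot=[[0,0,0],[0,0,0],[0,0,0],[0,0,0]], hand=[-1,-1,-1,-1])

```text
clock: 13.82
position: [0.5937, 0.2434, 0.1142]
ee_rot: [-0.081, 0.89, 0.173, 0.415]
contact_force: [-1.6, 0.8, -3.0]
width: 0.0103
gripper_force: 59.4
```

Emit:
apply_moves(xyz=[[-0.0016,-0.001,-0.0019],[0,0,0],[-0.0026,0,0.0021],[0,0,0]], rot=[[0,0,0],[0,0,0],[0,0,0],[0,0,0]], hand=[-1,-1,-1,-1])

```text
clock: 14.32
position: [0.593, 0.2433, 0.1133]
ee_rot: [-0.081, 0.89, 0.173, 0.415]
contact_force: [-0.9, -0.2, -2.5]
width: 0.0101
gripper_force: 59.4
```

Emit:
apply_moves(xyz=[[-0.0026,0,0.0021],[0,0,0],[-0.0008,0,0.0007],[0,0,0]], rot=[[0,0,0],[0,0,0],[0,0,0],[0,0,0]], hand=[-1,-1,-1,-1])

```text
clock: 14.82
position: [0.5929, 0.2434, 0.112]
ee_rot: [-0.081, 0.89, 0.173, 0.415]
contact_force: [0.9, 0.4, -1.3]
width: 0.0105
gripper_force: 59.4
```

Emit:
apply_moves(xyz=[[-0.0015,0,0.0013],[0,0,0],[0,0,0]], rot=[[0,0,0],[0,0,0],[0,0,0]], hand=[-1,-1,-1])

```text
clock: 15.2
position: [0.5931, 0.2434, 0.1116]
ee_rot: [-0.081, 0.889, 0.173, 0.415]
contact_force: [1.1, -0.8, -2.1]
width: 0.0107
gripper_force: 59.3
```

```bash
python3 - <<'E'
from h import *
from rig import status,get_image
f=[]
for i in range(4):
    get_image("top"); f.append(status.get_state()["contact_force"])
print(np.mean(f,0),status.get_state()["moment"],status.get_state()["position"])
E
```

```text
[ 0.06236533  0.48046478 -2.07835231] [-0.17600378  0.57566936  0.04643624] [0.59306277 0.24341971 0.11164765]
```

Still carrying its weight (2 N), so I keep lowering in small steps.

Emit:
apply_moves(xyz=[[-0.0015,0,0.0013],[0,0,0],[0,0,0]], rot=[[0,0,0],[0,0,0],[0,0,0]], hand=[-1,-1,-1])

```text
clock: 15.78
position: [0.5933, 0.2436, 0.1116]
ee_rot: [-0.081, 0.889, 0.173, 0.416]
contact_force: [-3.2, -1.0, 3.8]
width: 0.01
gripper_force: 60.0
```

Emit:
apply_moves(xyz=[[-0.0015,0,0.0013],[0,0,0],[0,0,0]], rot=[[0,0,0],[0,0,0],[0,0,0]], hand=[-1,-1,-1])

```text
clock: 16.15
position: [0.5936, 0.2437, 0.1117]
ee_rot: [-0.081, 0.889, 0.172, 0.417]
contact_force: [-3.8, -2.2, 7.2]
width: 0.0101
gripper_force: 60.7
```

Emit:
apply_moves(xyz=[[0.0023,0,-0.0019],[0,0,0],[0,0,0],[0,0,0],[0,0,0],[0,0,0],[0,0,0],[0,0,0]], rot=[[0,0,0],[0,0,0],[0,0,0],[0,0,0],[0,0,0],[0,0,0],[0,0,0],[0,0,0]], hand=[-1,-1,-0.6,-0.3,0,0.3,0.3,0.3])

```text
clock: 17.15
position: [0.5929, 0.2434, 0.1111]
ee_rot: [-0.081, 0.89, 0.173, 0.415]
contact_force: [-0.7, 0.2, -0.5]
width: 0.0557
gripper_force: 0.0
```

Emit:
apply_moves(xyz=[[0,0,-0.02],[0,0,-0.05],[0,0,-0.08],[0,0,-0.1],[0,0,-0.1],[0,0,-0.1],[0,0,0],[0,0,0]], rot=[[0,0,0],[0,0,0],[0,0,0],[0,0,0],[0,0,0],[0,0,0],[0,0,0],[0,0,0]], hand=[0.3,0.3,0.3,0.3,0.3,0.3,0.3,0.3])

```text
clock: 18.15
position: [0.5079, 0.2109, 0.1891]
ee_rot: [-0.084, 0.889, 0.173, 0.416]
contact_force: [0.4, -0.9, -0.2]
width: 0.0558
gripper_force: 0.0
```

```bash
python3 - <<'E'
from h import *
from rig import status,get_image
st=status.get_state();print(st["qpos"].round(2),st["contact_force"])
w=get_image("wrist");D={n:get_image(n) for n in("scene","top")}
def crop(n,x,y): return cv2.resize(D[n]["pixels"][y:y+75,x:x+100,::-1],(400,300),interpolation=cv2.INTER_CUBIC)
m=np.vstack([np.hstack([cv2.resize(w["pixels"][:,:,::-1],(400,300)),cv2.resize(D["scene"]["pixels"][:,:,::-1],(400,300))]),np.hstack([crop("top",140,202),crop("scene",382,270)])]);cv2.imwrite("pics/m4.png",m)
E
```

```text
[ 0.12 -0.05  2.35  1.68  0.21 -0.28] [ 0.35380359 -0.88262499 -0.15413726]
```

View pics/m4.png

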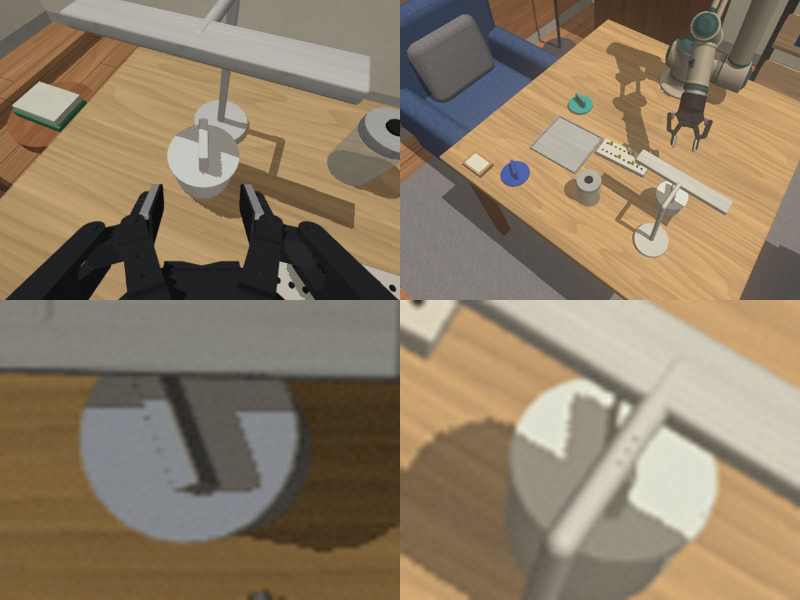

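The lid sits level on the cup, centred at about (190,237) in the top view. The gripper is clear, and the board, jar and lamp are unchanged.

```bash
python3 -c "
from rig import job
print(job.sign_off())"
```

```text
the job is handed in; nothing more can be done
None
```

The white lid is fully home on the cup, level and released, with the lamp, score board and jar untouched in the last pictures; I handed the job in at about 18 s of the 48 s limit.

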